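Set the outrigger of the board-support stand

TASK

On the cabinet stands a rotary board-support stand with a telescoping roller arm. First swing the arm round until its red pointer clicks in at the yellow mark, then pull up the red lock knob, slide the blue section one hole further out and let the pin drop fully home in that hole. Finish while still holding the red knob firmly in the gripper with the pin seated - do not let go - and leave everything else on the cabinet where it is.

Things in the scene. Friction and masses are not known exactly. Their poses are not given: they have to be found in the camera images.
- pivot (a point): Point on the vertical axis of the turntable, 60 mm above the cabinet top (level with the top face of the arm's tube). The stand is fixed: dark round base plate 204 mm across, 12 mm thick, on it a grey disc 160 mm across, its top 30 mm above the cabinet. The disc carries the arm: a 26 mm wide aluminium tube with a row of holes in its top, pointing roughly towards the robot.
- yellow_mark (a point): Yellow mark on the base plate beside the disc, 94 mm from the axis, on the left seen from the robot. The red pointer on the disc faces it at the wanted click stop. The pointer lies 90 degrees clockwise, seen from above, from the way the arm points. The white mark further on belongs to another click stop, not wanted.
- pointer (a point): Middle of the red pointer on the disc, a radial bar 30 x 8 mm, 62 mm from the axis; turns with the arm. At a click stop a sprung roller at the far edge of the disc must ride over a small ridge, whose top lies about 0.09 rad before the stop: that takes about 5 N at the knob, about 1 N elsewhere. Inside the ridges the roller pulls the arm into the stop; about 0.02 rad of play.
- turntable (a joint): Angle of the turntable and arm, rad, growing anticlockwise seen from above (the arm's free end goes to the robot's right). Starts between -0.08 and 0.2; the click stop at the yellow mark is at 0.60, the one at the white mark at 1.10; end stops at -0.12 and 1.2.
- section (a joint): How far the blue sliding section is drawn outward along the tube, away from the turntable axis, m. Holes are 40 mm apart: it starts pinned at 0, the next hole is at 0.040, the one after, not wanted, at 0.080. The pin has about 1.5 mm of play either way in a hole. Sliding friction about 2.5 N. It can be dragged by the knob.
- roller_head (a point): Middle of the black roller at the outer end of the blue section, 136 mm beyond the knob. The head is 82 mm wide and reaches 101 mm above the cabinet; two side bars join it to the saddle under the knob, 42 mm wide, its top 76 mm above the cabinet.
- lock_pin (a joint): How far the lock pin is pulled up, m. 0: fully home in a hole; clear of the tube from 0.011; stops at 0.020. Its spring pushes it down with about 4 N at 0 and 6.5 N at the top. Over no hole it rests on the tube at about 0.010; near a hole its round nose drops in when the knob is free to go down.
- knob (a point): Centre of the red lock knob on the pin: upright, round, 28 mm in diameter, 30 mm tall; with the pin home its underside is 94 mm and its top 124 mm above the cabinet. Below it a neck 20 mm across. 110 mm from the axis at the start; pivot to knob is the direction of the arm. Free on all sides and above; it may also serve to swing the arm. It moves with arm, section and pin.
- hammer_cab: Bystander: grey-blue hammer, 90 x 314 x 23 mm, lying near the front edge; origin at the centre of its underside. Leave it alone.
- tape_measure: Bystander: black tape measure with an orange spot, 71 x 87 x 36 mm, left edge; origin at the centre of its underside. Leave it alone.
- bit_box: Bystander: small green box, 51 x 76 x 50 mm, left edge; origin at the centre of its underside. Leave it alone.
- wood_block: Bystander: wooden offcut, 60 x 150 x 22 mm, left edge; origin at the centre of its underside. Leave it alone.
- blue_bin: Bystander: open blue bin, 161 x 100 x 75 mm, right edge; origin at the centre of its underside. Leave it alone.

How it is judged:
On the way, in this order (a step that is already met when the one before it is completed fails the run):
1. the arm stands in the click stop at the yellow mark, the section still pinned in its first hole (value of joint turntable between 0.54 and 0.66 rad and value of joint lock_pin below 0.0025 m and value of joint section between -0.004 and 0.004 m), for 0.2 s.
2. the lock pin is pulled out of its hole (value of joint lock_pin above 0.0085 m), for 0.1 s.
3. the section is one hole further out with the pin home in the hole (value of joint section between 0.036 and 0.044 m and value of joint lock_pin below 0.0025 m), for 0.2 s.
At the end, for the whole second after the job is handed in: The arm is in the click stop at the yellow mark (turntable 0.60 +- 0.06 rad), the section is in the next hole (0.040 +- 0.004 m), the pin is home (pulled up less than 2.5 mm), and the fingers still hold the knob with more than 2 N (all of step 3 and value of joint turntable between 0.54 and 0.66 rad and contact force between the fingers and lock_pin above 2 N); the arm keeps its last pose, push and grip.
It fails at once if a bystander is shifted by more than 30 mm (distance of any of hammer_cab, tape_measure, bit_box, wood_block, blue_bin from where it was at the start of the episode above 0.03 m).
It also fails if it takes over 35 s, if anything falls off the work surface, if the arm or the gripper's body presses on something with over 40 N, if the wrist force passes 120 N, or if a joint passes its speed limit or range.

ROBOT

A 7-joint arm with a two-finger parallel gripper is mounted at the origin on a cart in front of the work surface, level with it; the furniture and walls round the work are solid. World frame = base frame: x ahead of the robot, y to its left, z up, the work surface at z = 0. Lengths are in m, angles in rad, forces in N, time in s.
With the tool pointing down it reaches from about 0.4 to 0.85 m from the base axis. Payload 4.5 kg.
Tool frame: the origin (TCP) lies midway between the tips of the shut fingers; the grasp point (between the pads) lies 19 mm behind it; z points along the fingers, x is the direction in which the jaws open and shut, and the axes are right-handed (so a half turn about z gives the same grasp; the last joint's range is limited). The gripper opens to 88 mm and grips with 3 to 60 N. Pads are 18 mm wide; open, the fingers measure 123 mm over their backs; the gripper's body (75 mm by 187 mm) begins 45 mm behind the grasp point.
Start: joints at [1.159, 0.689, -0.195, 1.565, 0.157, 0.902, -0.215], TCP at [0.27, -0.564, 0.239] pointing down, gripper open.
Joint ranges: [-3.01, 3.01], [-0.46, 2.08], [-1.47, 1.51], [0.13, 2.56], [-1, 4.14], [0.04, 2.09], [-2.66, 2.66]. Speed limits (rad/s): [2.57, 2.57, 3.14, 3.14, 3.14, 3.14, 3.14].

INTERFACE

Orientations are given as a unit quaternion [x, y, z, w].
In Python, from plant import r gives the robot as it stands. The module is installed in compiled form; this text tells all that it offers.
- The arm moves only by the tool play_rows, never from a script. Its argument "increments" is a list of rows, each a list of 7 numbers: the opening, from 0 (shut) to 1 (fully open), then the shift along the tool's x, y, z in mm, then the turn, a rotation vector about the tool's x, y, z in rad. In form: [[hand, dx, dy, dz, wx, wy, wz], ...]. A call has exactly 8 rows; each row shifts and turns the pose as measured when the row begins, along the tool's axes as they then stand; what a row does not reach is not made up. A row lasts 1/8 s, in which the tool goes at most 62.5 mm and 10.7 degrees, less where a joint would pass 70% of its speed; a pose out of reach is approached as far as the arm can. A call is refused whole if a number of a shift passes 62.5 or a number of a turn 0.188, either way. A call with a gripper value outside its range is refused whole. The fingers move at their own pace and stop on an object; "grip_force" is the grip in N (left out, the last holds). Time passes only in rows, so rows that do not move let the fingers close, or fill a call up. It gives the time, the measured TCP pose, the force and the opening at its end, in the units of the state.
- r.get_state(): the state, without advancing time (a new reading comes with each control period).
- r.snapshot(name): name is "scene" or "top" or "wrist"; returns the picture (384x512x3 uint8, red, green, blue); there is no depth.
- r.get_calibration(name): a dict with "fx", "fy", "cx", "cy" (pixels), "R" (3x3) and "t" (3): a world point X has camera coordinates R X + t. Camera axes: x right, y down, z forward; pixel columns grow to the right and rows downward; lengths in m; the calibration is good to about 2 mm. The wrist camera is an equidistant fisheye: a pixel r from the principal point sees the ray r / f radians off the axis. A picture is of the moment at which its call begins: read the wrist's pose just before it. get_calibration takes no time and is no camera call; for the wrist camera it gives the pose at the moment of the call.
- r.finish_job(): hands the job in, once; it reports no verdict.
The state is a dict: "clock": time; "q": joint angles; "qd": joint speeds; "joint_torque": joint torques, N m; "tool_pos": TCP position; "eef_rot": TCP orientation; "contact_force": force on the tool from outside, world axes, zero at the start; "moment": the same for the moment, N m; "opening": opening from 0.0 (shut) to 1.0 (fully open).
Only numpy, scipy, OpenCV 4.12 (cv2) and the standard library are available. Lean on these libraries where they do the work, as an engineer would, in place of code of your own. Each camera call takes 0.05 s, during which the arm holds its last target.

## Working session

There is one attempt and no reset: what is moved stays moved. The work goes in short steps, Python scripts to look and compute and a tool call to move; the robot and the scene stay as the last step left them, time stands still between calls to the robot, and variables do not carry over. Pictures are saved under pics/ and viewed, and the job is handed in when it is done.

Besides the shell and the picture viewer there is one more tool, called after "Emit:" as name([rows], argument=value, ...), one row to a line, values as JSON. play_rows: Moves the arm, as the interface text tells. Its arguments: {"type":"object","properties":{"increments":{"type":"array"},"grip_force":{"type":"number"}},"required":["increments"]}

```bash
mkdir -p pics; python3 - <<'E'
from plant import r
import cv2
s=r.get_state();print({k:(v if not hasattr(v,'round') else v) for k,v in s.items()})
for n in("scene","top"):
    cv2.imwrite(f"pics/{n}0.png",cv2.resize(r.snapshot(n)[:,:,::-1],(800,600),interpolation=cv2.INTER_CUBIC))
    print(n,r.get_calibration(n))
E
```

```text
{'clock': 0.0, 'q': array([ 1.15878139,  0.6900146 , -0.19452399,  1.5663194 ,  0.15731191,
        0.90251187, -0.21510125]), 'qd': array([ 0.00094589,  0.00101616,  0.00084635, -0.00239386,  0.00073975,
        0.00051494,  0.00144795]), 'joint_torque': array([ 8.35579049e-04, -5.27571845e+01, -1.26688544e+00, -1.53428507e+01,
       -5.27012197e-02,  6.43153035e-03,  1.80938632e-04]), 'tool_pos': array([ 0.26918198, -0.56336577,  0.23789776]), 'eef_rot': array([ 8.45954491e-01, -5.33254287e-01, -8.20511145e-04, -4.37104361e-04]), 'contact_force': array([-0.55258138, -0.84071366,  0.40442317]), 'moment': array([ 0.01573838, -0.05099822, -0.04433977]), 'opening': 0.9971333159544418}
scene {'fx': 437.62332536520415, 'fy': 437.62332536520415, 'cx': 252.72251116763815, 'cy': 195.74664176028153, 'R': array([[-8.78751346e-01, -4.77279857e-01, -9.85436823e-05],
       [-3.56780451e-01,  6.57029078e-01, -6.64093743e-01],
       [ 3.17023313e-01, -5.83538113e-01, -7.47649310e-01]]), 't': array([0.51641961, 0.27769746, 0.96386898])}
top {'fx': 401.03134069229884, 'fy': 401.03134069229884, 'cx': 258.75607022280735, 'cy': 189.59481921187876, 'R': array([[ 0.03022862, -0.99950856,  0.00829906],
       [-0.99218202, -0.03101076, -0.12088497],
       [ 0.12108292, -0.00457999, -0.99263183]]), 't': array([-0.04216487,  0.58005308,  1.22347396])}
```

View pics/top0.png

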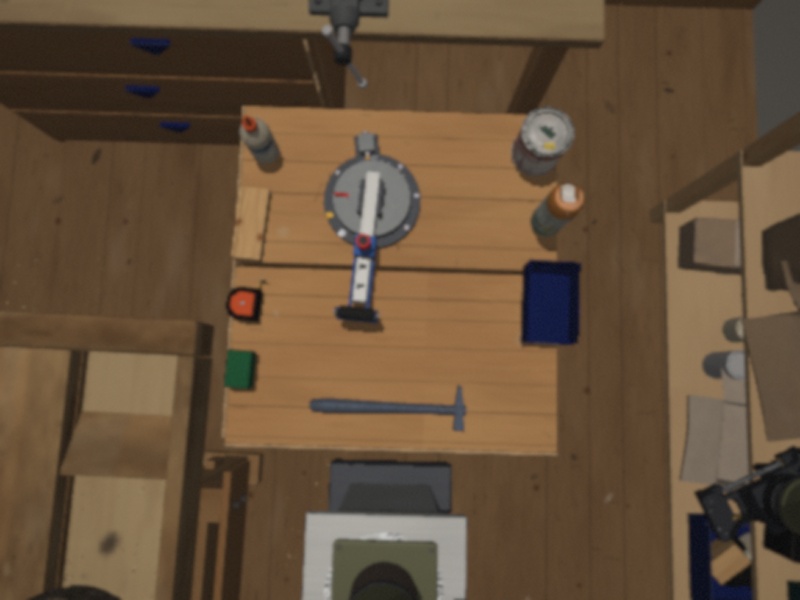

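View pics/scene0.png

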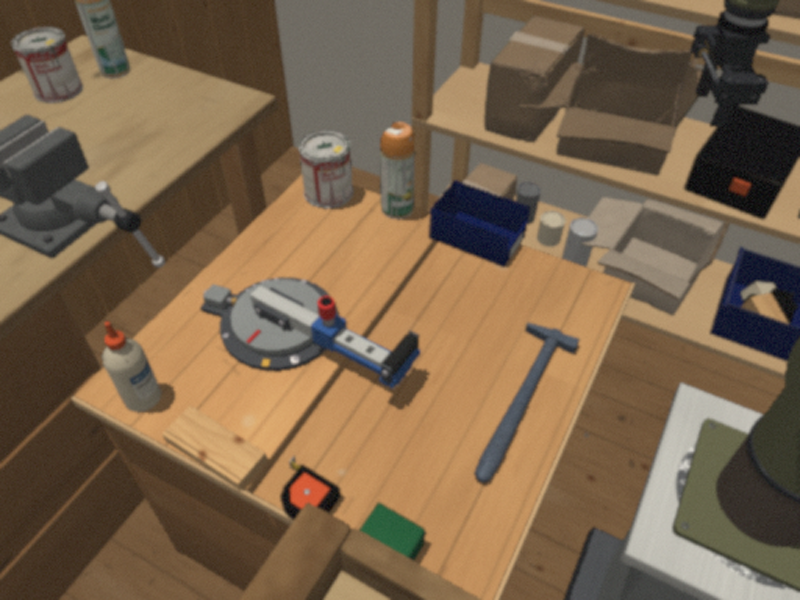

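```bash
python3 - <<'E'
import cv2
from plant import r
t=r.snapshot("top")[:,:,::-1]; s=r.snapshot("scene")[:,:,::-1]
cv2.imwrite("pics/t1.png",cv2.resize(t[80:212,195:285],None,fx=4.5,fy=4.5,interpolation=cv2.INTER_CUBIC))
cv2.imwrite("pics/s1.png",cv2.resize(s[170:260,120:280],None,fx=5,fy=5,interpolation=cv2.INTER_CUBIC))
E
```

```text
(no output)
```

View pics/t1.png

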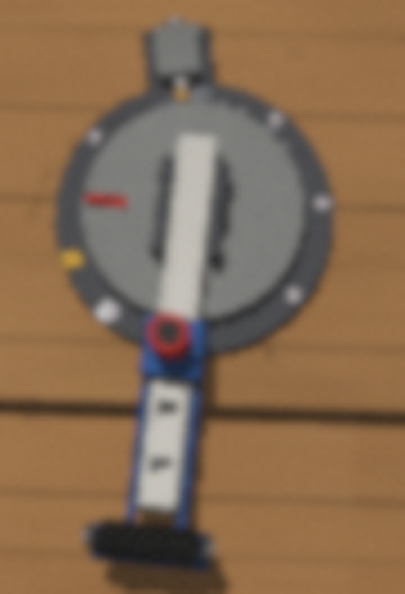

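View pics/s1.png

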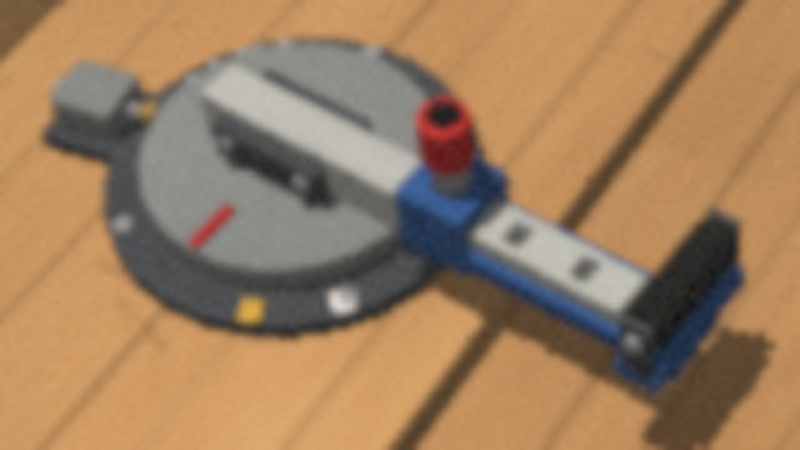

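```bash
cat > h.py <<'E'
import numpy as np
from plant import r
def ray(n,uv):
    c=r.get_calibration(n);R=np.array(c['R']);t=np.array(c['t'])
    d=R.T@np.array([(uv[0]-c['cx'])/c['fx'],(uv[1]-c['cy'])/c['fy'],1]);return -R.T@t,d
def onz(n,uv,z):
    o,d=ray(n,uv);return o+d*(z-o[2])/d[2]
T=lambda x,y:(195+x/4.5-.4,80+y/4.5-.4)
S=lambda x,y:(120+x/5-.4,170+y/5-.4)
E
python3 - <<'E'
from h import *
np.set_printoptions(precision=4,suppress=True)
for nm,t,s,z in [("knob",(169,333),(444,114),.124),("ptr",(106,201),(212,226),.032),("yel",(72,259),(250,310),.013),("wh",(107,311),(343,300),.013),("holeA",(167,408),(517,234),.06),("holeB",(160,463),(585,268),.06)]:
    print(nm,onz("top",T(*t),z),onz("scene",S(*s),z))
for p in [(57,212),(333,212),(195,355),(195,82)]: print(onz("top",T(*p),.012))
E
```

```text
knob [0.6746 0.0577 0.124 ] [0.6773 0.0582 0.124 ]
ptr [0.7885 0.1123 0.032 ] [0.7911 0.1138 0.032 ]
yel [0.7502 0.1369 0.013 ] [0.7531 0.1381 0.013 ]
wh [0.7128 0.1101 0.013 ] [0.7151 0.1103 0.013 ]
holeA [0.6357 0.0612 0.06  ] [0.6377 0.0622 0.06  ]
holeB [0.5974 0.0646 0.06  ] [0.5974 0.0646 0.06  ]
[0.7849 0.1494 0.012 ]
[ 0.7914 -0.0503  0.012 ]
[0.6829 0.0458 0.012 ]
[0.8856 0.0532 0.012 ]
```

```bash
cat >> h.py <<'E'
from scipy.spatial.transform import Rotation as Ro
np.set_printoptions(precision=4,suppress=True)
def Rdown(yaw): # jaw yaw, tool z down
    c,s=np.cos(yaw),np.sin(yaw)
    return Ro.from_matrix(np.array([[c,s,0],[s,-c,0],[0,0,-1]]))
def st():
    s=r.get_state();R=Ro.from_quat(s['eef_rot']);x=R.as_matrix()[:,0]
    z=R.as_matrix()[:,2]
    print('t',round(s['clock'],2),'pos',s['tool_pos'],'yaw',round(np.degrees(np.arctan2(x[1],x[0])),2),'z',z,'F',s['contact_force'],'M',s['moment'],'op',round(s['opening'],3))
    return s
def plan(p,yawdeg,n,show=8,hand=1):
    s=st();P=s['tool_pos'];R=Ro.from_quat(s['eef_rot']);G=Rdown(np.radians(yawdeg))
    w=(R.inv()*G).as_rotvec();p=np.array(p)
    for i in range(n):
        d=R.inv().apply((p-P)/n)*1000
        if i<show: print([hand]+[round(float(v),1) for v in d]+[round(float(v),3) for v in w/n],end=',\n')
        R=R*Ro.from_rotvec(w/n)
E
python3 - <<'E'
from h import *
plan([.676,.058,.20],-5,13,13)
E
```

```text
t 0.2 pos [ 0.2693 -0.5636  0.2382] yaw -64.46 z [-0.0005  0.001  -1.    ] F [ 0.0214 -0.6044  0.4856] M [0.0182 0.0233 0.004 ] op 1.0
[1, -29.6, -48.8, 3.0, -0.0, 0.0, -0.08],
[1, -25.7, -51.1, 3.0, -0.0, 0.0, -0.08],
[1, -21.5, -52.9, 3.0, -0.0, 0.0, -0.08],
[1, -17.2, -54.5, 3.0, -0.0, 0.0, -0.08],
[1, -12.8, -55.7, 3.0, -0.0, 0.0, -0.08],
[1, -8.3, -56.5, 3.0, -0.0, 0.0, -0.08],
[1, -3.8, -57.0, 2.9, -0.0, 0.0, -0.08],
[1, 0.8, -57.1, 2.9, -0.0, 0.0, -0.08],
[1, 5.3, -56.9, 2.9, -0.0, 0.0, -0.08],
[1, 9.8, -56.3, 2.9, -0.0, 0.0, -0.08],
[1, 14.3, -55.3, 2.9, -0.0, 0.0, -0.08],
[1, 18.6, -54.0, 2.9, -0.0, 0.0, -0.08],
[1, 22.9, -52.4, 2.9, -0.0, 0.0, -0.08],
```

Emit:
play_rows([
  [1, -30, -49, 2, 0, 0, -0.08],
  [1, -26, -51, 2, 0, 0, -0.08],
  [1, -21, -53, 2, 0, 0, -0.08],
  [1, -17, -54, 2, 0, 0, -0.08],
  [1, -13, -56, 2, 0, 0, -0.08],
  [1, -8, -56, 2, 0, 0, -0.08],
  [1, -4, -57, 2, 0, 0, -0.08],
  [1, 1, -57, 2, 0, 0, -0.08],
], grip_force=40)

```text
clock: 1.2
tool_pos: [0.5216, -0.1756, 0.2198]
eef_rot: [0.972, -0.236, -0.0, 0.002]
contact_force: [0.5, -0.2, 0.0]
opening: 1.001
```

```bash
python3 - <<'E'
from h import *
plan([.676,.058,.20],-5,7)
E
```

```text
t 1.2 pos [ 0.5216 -0.1756  0.2198] yaw -27.33 z [-0.001  -0.0035 -1.    ] F [ 0.5413 -0.2456  0.0303] M [-0.067  -0.0926  0.0053] op 1.001
[1, 4.3, -39.8, 2.7, 0.001, 0.0, -0.056],
[1, 6.5, -39.5, 2.7, 0.001, 0.0, -0.056],
[1, 8.7, -39.1, 2.7, 0.001, 0.0, -0.056],
[1, 10.8, -38.5, 2.8, 0.001, 0.0, -0.056],
[1, 13.0, -37.9, 2.8, 0.001, 0.0, -0.056],
[1, 15.0, -37.1, 2.8, 0.001, 0.0, -0.056],
[1, 17.1, -36.2, 2.8, 0.001, 0.0, -0.056],
```

Emit:
play_rows([
  [1, 4, -40, 3, 0, 0, -0.056],
  [1, 7, -40, 3, 0, 0, -0.056],
  [1, 9, -39, 3, 0, 0, -0.056],
  [1, 11, -39, 3, 0, 0, -0.056],
  [1, 13, -38, 3, 0, 0, -0.056],
  [1, 15, -37, 3, 0, 0, -0.056],
  [1, 17, -36, 3, 0, 0, -0.056],
  [1, 0, 0, 0, 0, 0, 0],
])

```text
clock: 2.2
tool_pos: [0.68, 0.0747, 0.1955]
eef_rot: [0.999, -0.032, -0.001, 0.0]
contact_force: [-1.1, 0.6, 0.1]
opening: 0.996
```

```bash
python3 - <<'E'
from h import *
import cv2
plan([.676,.058,.17],-5,3)
c=r.get_calibration("wrist");print(c)
for z in(.124,):
  for X in ([.676,.058,.124],[.785,.049,.06]):
    v=np.array(c['R'])@X+np.array(c['t']);th=np.arctan2(np.hypot(v[0],v[1]),v[2]);u=v[:2]/np.hypot(v[0],v[1])*th*c['fx'];print(u+[c['cx'],c['cy']])
for n in("top","scene","wrist"):
    cv2.imwrite(f"pics/{n}2.png",r.snapshot(n)[:,:,::-1])
E
```

```text
t 2.2 pos [0.68   0.0747 0.1955] yaw -3.64 z [-0.0023 -0.0005 -1.    ] F [-1.1095  0.5673  0.0825] M [-0.0391 -0.0514  0.0501] op 0.996
[1, -0.9, 5.6, 8.5, 0.0, 0.001, 0.008],
[1, -0.9, 5.6, 8.5, 0.0, 0.001, 0.008],
[1, -0.9, 5.6, 8.5, 0.0, 0.001, 0.008],
{'fx': 297.3186396354542, 'fy': 297.3186396354542, 'cx': 251.10062814865893, 'cy': 191.7942174043446, 'R': array([[ 0.998 , -0.0635, -0.0023],
       [-0.0593, -0.9438,  0.3252],
       [-0.0228, -0.3244, -0.9456]]), 't': array([-0.6733,  0.0806,  0.3902])}
[247.7831 224.2286]
[352.9033 198.8098]
```

View pics/wrist2.png

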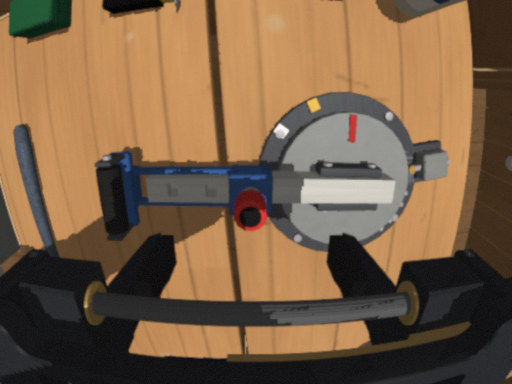

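View pics/scene2.png

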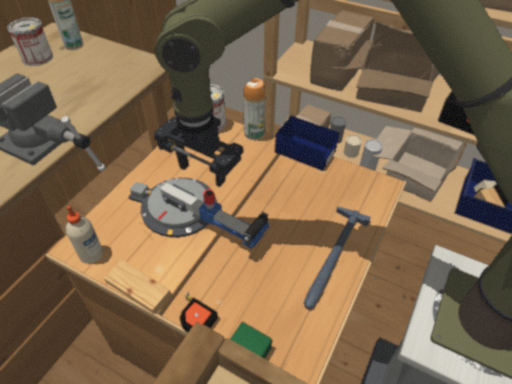

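```bash
python3 - <<'E'
from h import *
import cv2
st()
c=r.get_calibration("wrist")
im=r.snapshot("wrist")[:,:,::-1]
def uv(X):
    v=np.array(c['R'])@X+np.array(c['t']);th=np.arctan2(np.hypot(v[0],v[1]),v[2]);return v[:2]/np.hypot(v[0],v[1])*th*c['fx']+[c['cx'],c['cy']]
def wz(p,z):
    d=np.array(p)-[c['cx'],c['cy']];th=np.hypot(*d)/c['fx'];d=d/np.hypot(*d)
    v=np.array(c['R']).T@np.array([d[0]*np.sin(th),d[1]*np.sin(th),np.cos(th)]);o=-np.array(c['R']).T@np.array(c['t']);return o+v*(z-o[2])/v[2]
for X in ([.676,.058,.124],[.785,.049,.06],[.751,.1375,.013]): print(uv(X))
cv2.imwrite("pics/w3.png",cv2.resize(im[80:260,200:440],None,fx=3.3,fy=3.3,interpolation=cv2.INTER_CUBIC))
import pickle;pickle.dump(c,open('c3.pkl','wb'))
E
```

```text
t 2.35 pos [0.6791 0.0684 0.1959] yaw -4.01 z [-0.0031 -0.0058 -1.    ] F [-0.3367 -1.4378  0.0311] M [-0.0274 -0.1074  0.0246] op 1.001
[248.3979 216.3918]
[354.1051 191.6807]
[312.2308 104.0392]
```

View pics/w3.png

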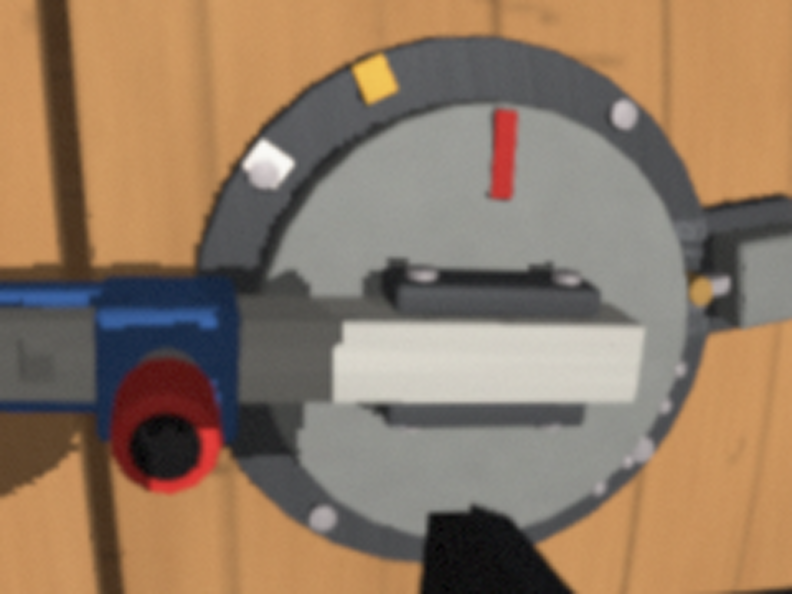

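```bash
python3 - <<'E'
from h import *
plan([.677,.059,.091],-5,6)
E
```

```text
t 2.4 pos [0.6792 0.0678 0.1961] yaw -4.05 z [-0.0028 -0.0059 -1.    ] F [ 1.0275 -0.4129  0.1662] M [ 0.009  -0.0501  0.0116] op 1.0
[1, -0.2, 1.4, 17.5, 0.001, 0.0, 0.003],
[1, -0.2, 1.4, 17.5, 0.001, 0.0, 0.003],
[1, -0.2, 1.4, 17.5, 0.001, 0.0, 0.003],
[1, -0.2, 1.4, 17.5, 0.001, 0.0, 0.003],
[1, -0.2, 1.5, 17.5, 0.001, 0.0, 0.003],
[1, -0.2, 1.5, 17.5, 0.001, 0.0, 0.003],
```

Emit:
play_rows([
  [1, -1, 4, 16, 0.003, 0, 0.008],
  [1, -1, 4, 18, 0.003, 0, 0.008],
  [1, 0, 1, 18, 0, 0, 0],
  [1, 0, 0, 18, 0, 0, 0],
  [1, 0, 0, 12, 0, 0, 0],
  [1, 0, 0, 8, 0, 0, 0],
  [1, 0, 0, 4, 0, 0, 0],
  [1, 0, 0, 0, 0, 0, 0],
])

```text
clock: 3.4
tool_pos: [0.6746, 0.0526, 0.0956]
eef_rot: [0.999, -0.047, -0.002, 0.002]
contact_force: [-0.2, -0.2, 0.5]
opening: 1.002
```

```bash
python3 - <<'E'
from h import *
plan([.677,.059,.091],-5,1)
E
```

```text
t 3.4 pos [0.6746 0.0526 0.0956] yaw -5.38 z [-0.0042 -0.0029 -1.    ] F [-0.2098 -0.1592  0.5231] M [-0.0269 -0.0482 -0.0085] op 1.002
[1, 1.8, -6.7, 4.5, 0.003, 0.004, -0.007],
```

Emit:
play_rows([
  [1, 1, -3, 2, 0.002, 0.002, 0],
  [1, 1, -3, 2, 0.002, 0.002, 0],
  [1, 0, -1, 0, 0, 0, 0],
  [0.45, 0, 0, 0, 0, 0, 0],
  [0.45, 0, 0, 0, 0, 0, 0],
  [0.45, 0, 0, 0, 0, 0, 0],
  [0.45, 0, 0, 0, 0, 0, 0],
  [0.45, 0, 0, 0, 0, 0, 0],
], grip_force=35)

```text
clock: 4.4
tool_pos: [0.6786, 0.0603, 0.093]
eef_rot: [0.999, -0.047, 0.002, -0.001]
contact_force: [-0.8, 0.3, -0.2]
opening: 0.462
```

```bash
python3 - <<'E'
from h import *
import cv2
plan([.677,.059,.091],-5,1)
c=r.get_calibration("wrist");im=r.snapshot("wrist")[:,:,::-1]
cv2.imwrite("pics/w4.png",cv2.resize(im,(800,600)))
E
```

```text
t 4.4 pos [0.6786 0.0603 0.093 ] yaw -5.38 z [ 0.0035  0.0016 -1.    ] F [-0.7673  0.2527 -0.2099] M [-0.0581 -0.06   -0.0451] op 0.462
[1, -1.5, 1.5, 1.9, -0.002, -0.003, -0.007],
```

View pics/w4.png

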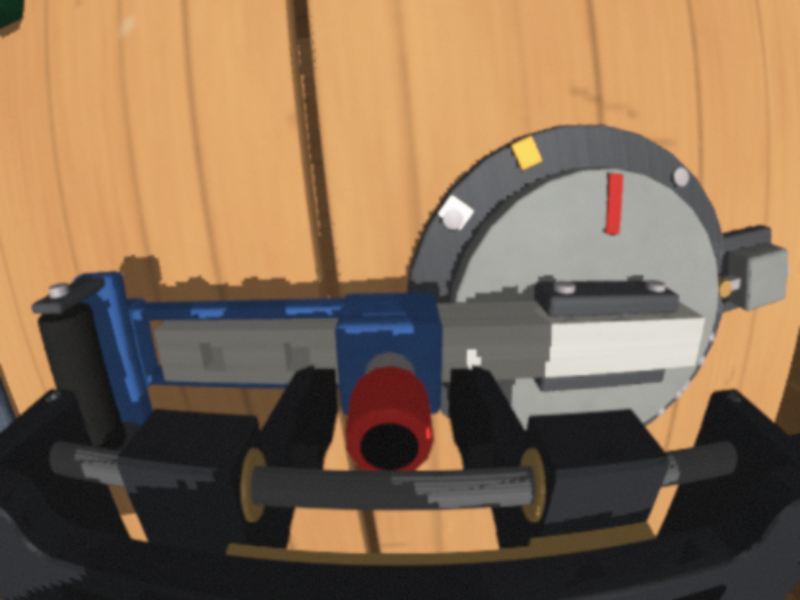

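Emit:
play_rows([
  [0.2, 0, 0.5, 0, 0, 0, 0],
  [0.2, 0, 0, 0, 0, 0, 0],
  [0.2, 0, 0, 0, 0, 0, 0],
  [0.2, 0, 0, 0, 0, 0, 0],
  [0.2, 0, 0, 0, 0, 0, 0],
  [0.2, 0, 0, 0, 0, 0, 0],
  [0.2, 0, 0, 0, 0, 0, 0],
  [0.2, 0, 0, 0, 0, 0, 0],
], grip_force=35)

```text
clock: 5.45
tool_pos: [0.6782, 0.0597, 0.0929]
eef_rot: [0.999, -0.047, 0.001, -0.001]
contact_force: [-0.2, -0.9, 0.3]
opening: 0.302
```

```bash
python3 - <<'E'
from h import *
import cv2
st()
cv2.imwrite("pics/w5.png",r.snapshot("wrist")[150:350,100:420,::-1].repeat(2,0).repeat(2,1))
E
```

```text
t 5.45 pos [0.6782 0.0597 0.0929] yaw -5.38 z [ 0.0028  0.0015 -1.    ] F [-0.2005 -0.9306  0.311 ] M [-0.0453  0.0221 -0.0307] op 0.302
```

View pics/w5.png

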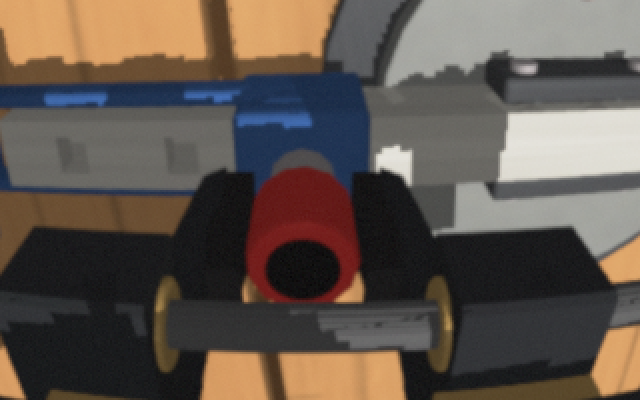

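Emit:
play_rows([
  [0.2, 0.3, 7, 0, 0, 0, -0.065],
  [0.2, 0.3, 7, 0, 0, 0, -0.065],
  [0.2, 0.3, 7, 0, 0, 0, -0.065],
  [0.2, 0.3, 7, 0, 0, 0, -0.065],
  [0.2, 0.3, 7, 0, 0, 0, -0.065],
  [0.2, 0.3, 7, 0, 0, 0, -0.065],
  [0.2, 0.2, 4, 0, 0, 0, -0.04],
  [0.2, 0, 0, 0, 0, 0, 0],
])

```text
clock: 6.5
tool_pos: [0.6807, 0.0256, 0.0929]
eef_rot: [0.985, 0.173, -0.0, -0.01]
contact_force: [-0.4, 0.5, 1.0]
opening: 0.304
```

```bash
python3 - <<'E'
from h import *
import cv2
st()
cv2.imwrite("pics/w6.png",cv2.resize(r.snapshot("wrist")[:,:,::-1],(800,600)))
plan([.685,.0087,.093],21.8,1)
E
```

```text
t 6.5 pos [0.6807 0.0256 0.0929] yaw 19.92 z [-0.0042  0.019  -0.9998] F [-0.4078  0.4751  1.05  ] M [-0.2066 -0.1923 -0.514 ] op 0.304
t 6.55 pos [0.6807 0.0255 0.0929] yaw 19.91 z [-0.0041  0.0187 -0.9998] F [-1.8838  1.2331  0.9677] M [ 0.1888  0.0832 -0.4607] op 0.305
[1, -1.7, 17.2, -0.4, -0.019, -0.003, -0.033],
```

View pics/w6.png

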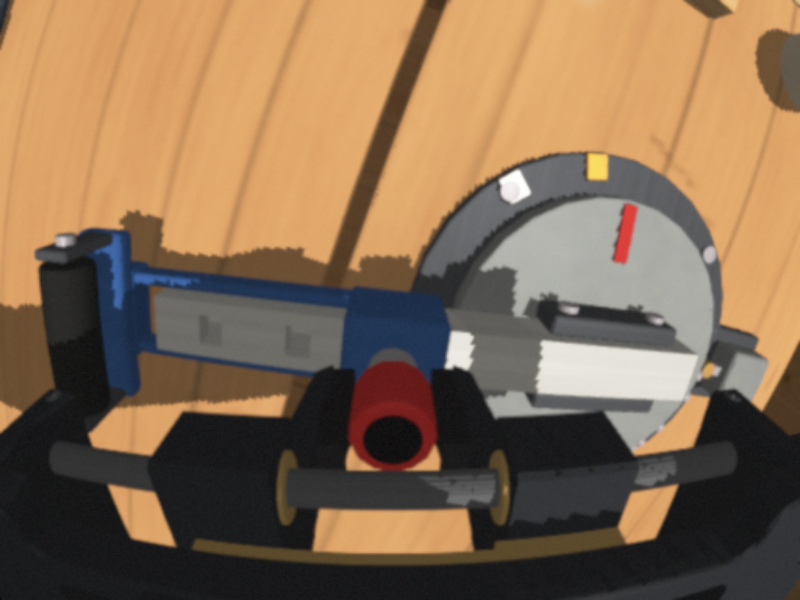

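Emit:
play_rows([
  [0.2, -0.3, 5, 0, -0.005, 0, 0],
  [0.2, -0.3, 5, 0, -0.005, 0, 0],
  [0.2, -0.3, 5, 0, -0.005, 0, 0],
  [0.2, -0.3, 5, 0, -0.005, 0, -0.01],
  [0.2, -0.3, 3, 0, 0, 0, -0.01],
  [0.2, 0, 0, 0, 0, 0, 0],
  [0.2, 0, 0, 0, 0, 0, 0],
  [0.2, 0, 0, 0, 0, 0, 0],
])

```text
clock: 7.55
tool_pos: [0.6826, 0.0186, 0.0929]
eef_rot: [0.982, 0.19, -0.0, -0.008]
contact_force: [-1.6, 2.1, 0.2]
opening: 0.309
```

```bash
python3 - <<'E'
from h import *
import cv2
cv2.imwrite("pics/w7.png",cv2.resize(r.snapshot("wrist")[:,:,::-1],(800,600)))
plan([.685,.0087,.093],21.8,1)
E
```

```text
t 7.6 pos [0.6826 0.0186 0.0929] yaw 21.92 z [-0.0038  0.0156 -0.9999] F [-2.3541  2.2054  0.7711] M [0.3874 0.1335 0.0367] op 0.308
[1, -1.5, 10.1, -0.3, -0.016, -0.002, 0.002],
```

View pics/w7.png

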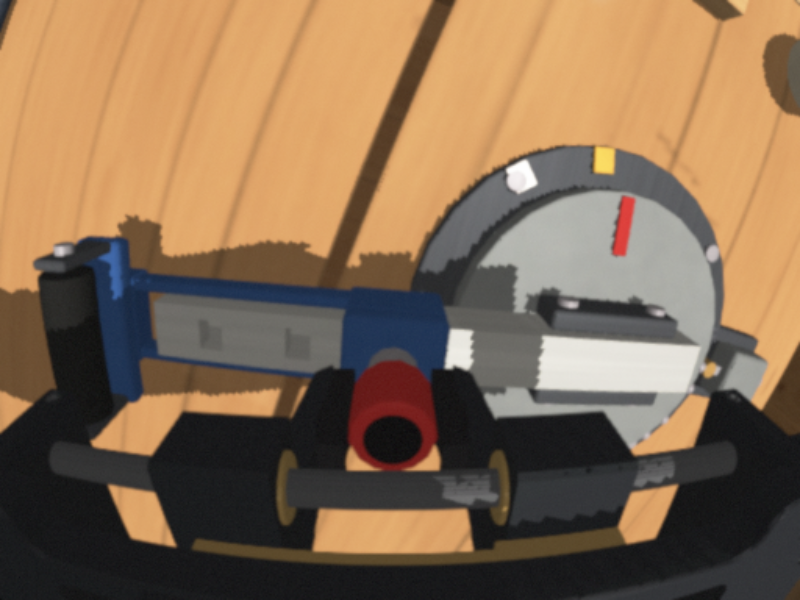

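Emit:
play_rows([
  [0.2, -1, 9, 0, -0.01, 0, 0],
  [0.2, -1, 9, 0, -0.01, 0, 0],
  [0.2, 0, 6, 0, 0, 0, 0],
  [0.2, 0, 0, 0, 0, 0, 0],
  [0.2, 0, 0, 0, 0, 0, 0],
  [0.2, 0, 0, 0, 0, 0, 0],
  [0.2, 0, 0, 0, 0, 0, 0],
  [0.2, 0, 0, 0, 0, 0, 0],
])

```text
clock: 8.6
tool_pos: [0.687, 0.0068, 0.0929]
eef_rot: [0.981, 0.196, 0.001, -0.005]
contact_force: [-2.4, 2.8, 0.6]
opening: 0.308
```

```bash
python3 - <<'E'
from h import *
import cv2
cv2.imwrite("pics/w8.png",cv2.resize(r.snapshot("wrist")[:,:,::-1],(800,600)))
plan([.685,.0087,.093],21.8,1)
E
```

```text
t 8.65 pos [0.687  0.0068 0.0929] yaw 22.56 z [-0.0006  0.0107 -0.9999] F [-2.1688  2.4513  1.3348] M [0.5029 0.2279 0.1934] op 0.303
[1, -1.1, -2.5, -0.1, -0.01, -0.003, 0.013],
```

View pics/w8.png

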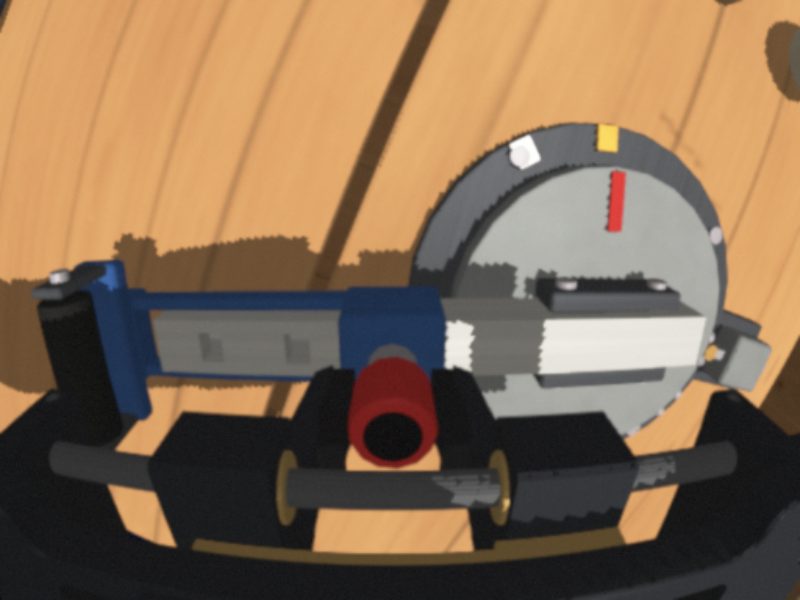

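```bash
cat >> h.py <<'E'
def wz(p,z):
    c=r.get_calibration("wrist")
    d=np.array(p)/1.5625-.18-[c['cx'],c['cy']];th=np.hypot(*d)/c['fx'];d=d/np.hypot(*d)
    v=np.array(c['R']).T@np.array([d[0]*np.sin(th),d[1]*np.sin(th),np.cos(th)]);o=-np.array(c['R']).T@np.array(c['t']);return o+v*(z-o[2])/v[2]
def ang(pts,piv=(.787,.0495)):
    for n,p,z in pts:
        X=wz(p,z);d=X[:2]-piv;print(n,X,'r',np.hypot(*d).round(4),'ang',np.degrees(np.arctan2(d[1],d[0])).round(2))
E
python3 - <<'E'
from h import *
ang([("yel",(608,138),.013),("white",(523,153),.013),("ptr",(616.5,201),.032),("ptr_in",(614,230),.032),("ptr_out",(619,172),.032),("kn",(392,437),.124)])
E
```

```text
yel [0.7527 0.1383 0.013 ] r 0.0952 ang 111.1
white [0.7141 0.1099 0.013 ] r 0.0947 ang 140.34
ptr [0.7622 0.1086 0.032 ] r 0.0641 ang 112.8
ptr_in [0.7677 0.0954 0.032 ] r 0.0498 ang 112.85
ptr_out [0.757  0.1218 0.032 ] r 0.0783 ang 112.55
kn [0.686  0.0088 0.124 ] r 0.1089 ang -158.03
```

Emit:
play_rows([
  [0.2, -0.5, -2, 0, -0.005, 0, 0],
  [0.2, 0, 0, 0, 0, 0, 0],
  [0.2, 0, 0, -4, -0.003, 0, 0],
  [0.2, 0, 0, -5, 0, 0, 0],
  [0.2, 0, 0, -5, 0, 0, 0],
  [0.2, 0, 0, -4, 0, 0, 0],
  [0.2, 0, 0, 0, 0, 0, 0],
  [0.2, 0, 0, 0, 0, 0, 0],
], grip_force=40)

```text
clock: 9.65
tool_pos: [0.6867, 0.0069, 0.1099]
eef_rot: [0.981, 0.195, 0.002, -0.0]
contact_force: [2.0, 2.4, -7.1]
opening: 0.306
```

```bash
python3 - <<'E'
from h import *
import cv2
cv2.imwrite("pics/w9.png",cv2.resize(r.snapshot("wrist")[:,:,::-1],(800,600)))
plan([.685,.0087,.108],21.8,1)
E
```

```text
t 9.7 pos [0.6867 0.0069 0.1098] yaw 22.49 z [ 0.0044  0.0018 -1.    ] F [ 1.6323  3.0039 -6.8922] M [ 0.4172 -0.4919  0.1681] op 0.305
[1, -0.9, -2.3, 1.8, 0.0, -0.005, 0.012],
```

View pics/w9.png

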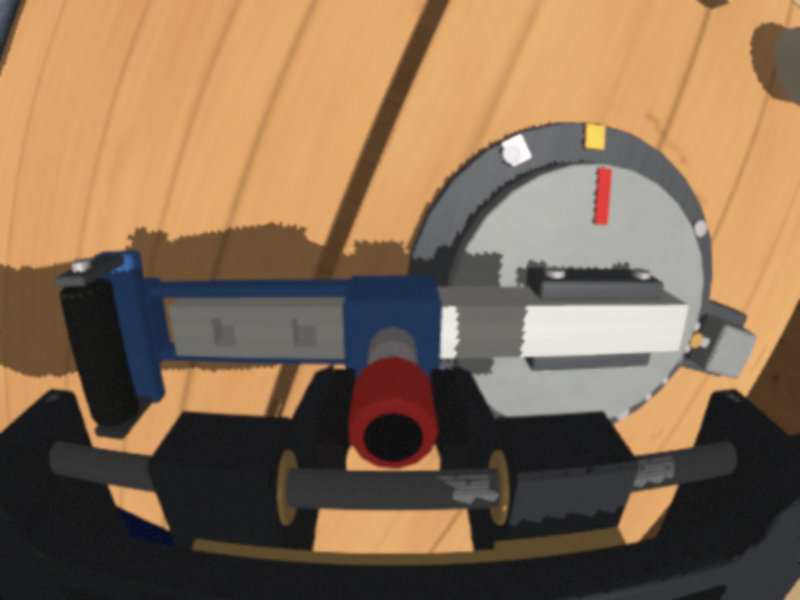

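Emit:
play_rows([
  [0.2, -6, 0, 0, 0, 0, 0],
  [0.2, -7, 0, 0, 0, 0, 0],
  [0.2, -7, 0, 0, 0, 0, 0],
  [0.2, -7, 0, 0, 0, 0, 0],
  [0.2, -4, 0, 0, 0, 0, 0],
  [0.2, 0, 0, 0, 0, 0, 0],
  [0.2, 0, 0, 0, 0, 0, 0],
  [0.2, 0, 0, 0, 0, 0, 0],
])

```text
clock: 10.7
tool_pos: [0.6554, -0.0061, 0.1095]
eef_rot: [0.981, 0.195, 0.002, -0.0]
contact_force: [1.1, 1.8, -6.4]
opening: 0.308
```

```bash
python3 - <<'E'
from h import *
plan([.6497,-.0082,.108],22,1)
E
```

```text
t 10.7 pos [ 0.6554 -0.0061  0.1095] yaw 22.49 z [ 0.0032  0.0014 -1.    ] F [ 1.1099  1.7807 -6.4308] M [ 0.3265 -0.3434  0.1598] op 0.308
[1, -6.0, -0.3, 1.5, -0.0, -0.004, 0.008],
```

Emit:
play_rows([
  [0.2, -4, 0, 0, 0, 0, 0],
  [0.2, -2, 0, 1, 0, 0, 0],
  [0.2, 0, 0, 0, 0, 0, 0],
  [0.2, 0, 0, 2, 0, 0, 0],
  [0.2, 0, 0, 2, 0, 0, 0],
  [0.2, 0, 0, 0, 0, 0, 0],
  [0.2, 0, 0, 0, 0, 0, 0],
  [0.2, 0, 0, 0, 0, 0, 0],
])

```text
clock: 11.7
tool_pos: [0.65, -0.0084, 0.1043]
eef_rot: [0.981, 0.195, 0.002, -0.0]
contact_force: [2.3, 2.1, -7.0]
opening: 0.305
```

```bash
python3 - <<'E'
from h import *
import cv2
cv2.imwrite("pics/w10.png",cv2.resize(r.snapshot("wrist")[:,:,::-1],(800,600)))
plan([.6497,-.0082,.093],22,1)
E
```

```text
t 11.75 pos [ 0.65   -0.0084  0.1043] yaw 22.49 z [ 0.004   0.0015 -1.    ] F [ 0.2678  2.574  -6.2692] M [ 0.3635 -0.3901  0.1344] op 0.304
[1, -0.2, -0.3, 11.3, 0.0, -0.004, 0.009],
```

View pics/w10.png

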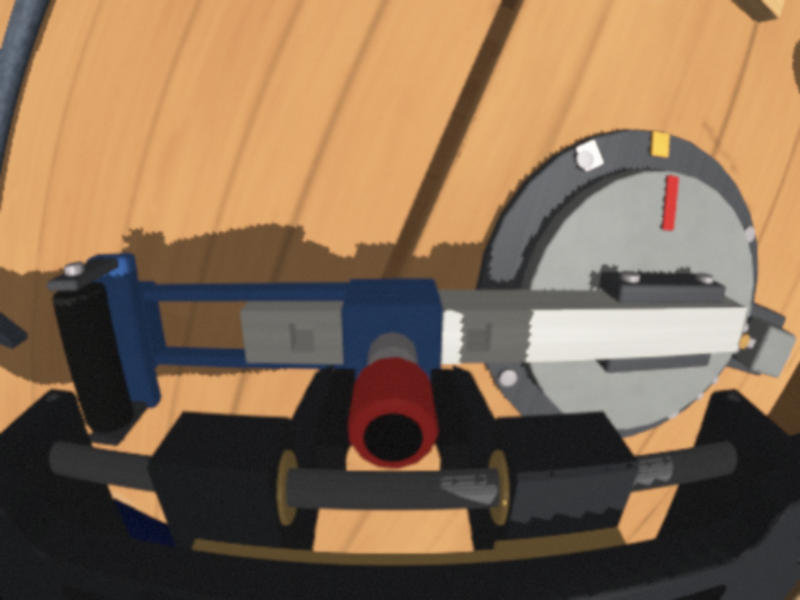

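Emit:
play_rows([
  [0.2, 0, 0, 3, 0, 0, 0],
  [0.2, 0, 0, 3, 0, 0, 0],
  [0.2, 0, 0, 3, 0, 0, 0],
  [0.2, 0, 0, 2, 0, 0, 0],
  [0.2, 0, 0, 2, 0, 0, 0],
  [0.2, 0, 0, 0, 0, 0, 0],
  [0.2, 0, 0, 0, 0, 0, 0],
  [0.2, 0, 0, 0, 0, 0, 0],
])

```text
clock: 12.75
tool_pos: [0.6506, -0.0082, 0.0929]
eef_rot: [0.981, 0.195, 0.003, 0.0]
contact_force: [1.0, 2.4, -3.8]
opening: 0.304
```

```bash
python3 - <<'E'
from h import *
import cv2
cv2.imwrite("pics/w11.png",cv2.resize(r.snapshot("wrist")[:,:,::-1],(800,600)))
plan([.6497,-.0082,.093],22,1)
E
```

```text
t 12.8 pos [ 0.6506 -0.0082  0.093 ] yaw 22.48 z [ 0.0058  0.0008 -1.    ] F [ 0.0306  2.1783 -4.2142] M [ 0.3903 -0.1909  0.1518] op 0.307
[1, -0.8, -0.4, -0.0, 0.001, -0.006, 0.008],
```

View pics/w11.png

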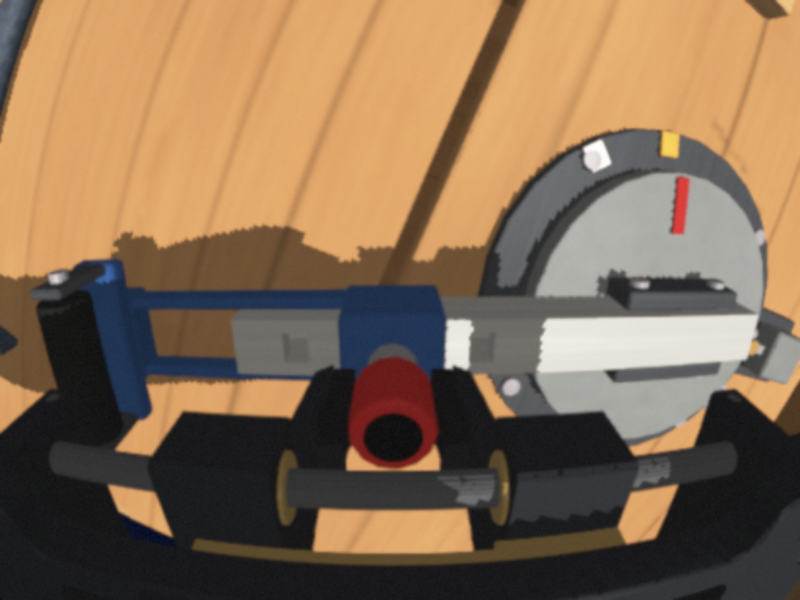

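Emit:
play_rows([
  [0.2, 0, 0, 2, 0, 0, 0],
  [0.2, 0, 0, 3, 0, 0, 0],
  [0.2, 0, 0, 3, 0, 0, 0],
  [0.2, 0, 0, 0, 0, 0, 0],
  [0.2, 0, 0, 0, 0, 0, 0],
  [0.2, 0, 0, 0, 0, 0, 0],
  [0.2, 0, 0, 0, 0, 0, 0],
  [0.2, 0, 0, 0, 0, 0, 0],
])

```text
clock: 13.8
tool_pos: [0.6508, -0.0083, 0.0929]
eef_rot: [0.981, 0.195, 0.003, 0.002]
contact_force: [-1.4, 1.6, 0.3]
opening: 0.305
```

```bash
python3 - <<'E'
from h import *
import cv2
st()
cv2.imwrite("pics/w12.png",cv2.resize(r.snapshot("wrist")[:,:,::-1],(800,600)))
ang([("yel_w11",(671,145),.013),("white",(597,156),.013),("ptr",(681,206),.032)])
E
```

```text
t 13.8 pos [ 0.6508 -0.0083  0.0929] yaw 22.45 z [ 0.0075 -0.0025 -1.    ] F [-1.4356  1.5781  0.3494] M [0.3865 0.0825 0.1765] op 0.305
yel_w11 [0.7537 0.1379 0.013 ] r 0.0944 ang 110.63
white [0.7152 0.1103 0.013 ] r 0.094 ang 139.75
ptr [0.7627 0.1078 0.032 ] r 0.0632 ang 112.59
```

View pics/w12.png

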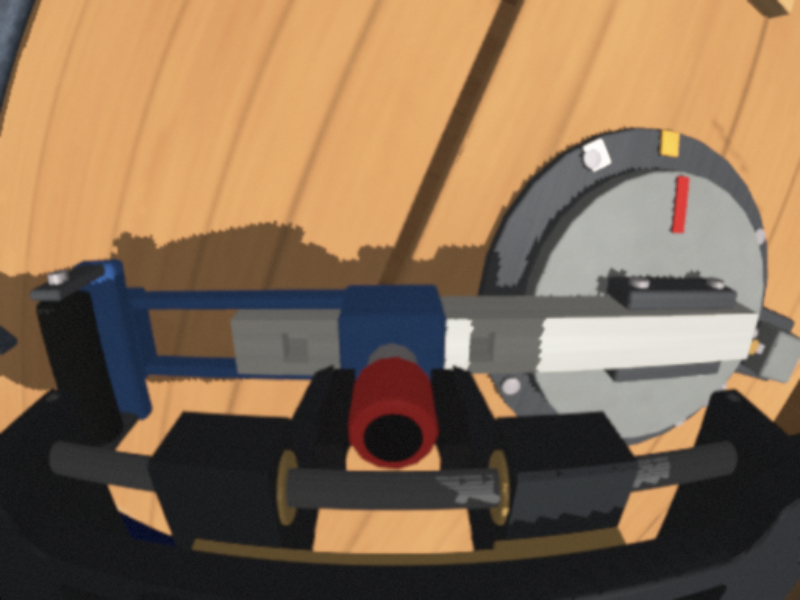

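Emit:
play_rows([
  [0.2, 0, -3, 0.5, 0, 0, 0.01],
  [0.2, 0, -3, 0.5, 0, 0, 0.01],
  [0.2, 0, 0, 0, 0, 0, 0],
  [0.2, 0, 0, 0, 0, 0, 0],
  [0.2, 0, 0, 0, 0, 0, 0],
  [0.2, 0, 0, 0, 0, 0, 0],
  [0.2, 0, 0, 0, 0, 0, 0],
  [0.2, 0, 0, 0, 0, 0, 0],
])

```text
clock: 14.85
tool_pos: [0.6491, -0.0044, 0.0928]
eef_rot: [0.983, 0.183, 0.004, 0.003]
contact_force: [-1.8, 0.8, 2.1]
opening: 0.307
```

```bash
python3 - <<'E'
from h import *
import cv2
st()
im=r.snapshot("wrist")[:,:,::-1]
cv2.imwrite("pics/w13.png",cv2.resize(im,(800,600)))
cv2.imwrite("pics/t13.png",cv2.resize(r.snapshot("top")[80:212,180:300,::-1],None,fx=4.5,fy=4.5,interpolation=cv2.INTER_CUBIC))
E
```

```text
t 14.85 pos [ 0.6491 -0.0044  0.0928] yaw 21.1 z [ 0.0089 -0.0052 -0.9999] F [-1.8082  0.8073  2.0884] M [0.0413 0.217  0.1813] op 0.307
```

View pics/w13.png

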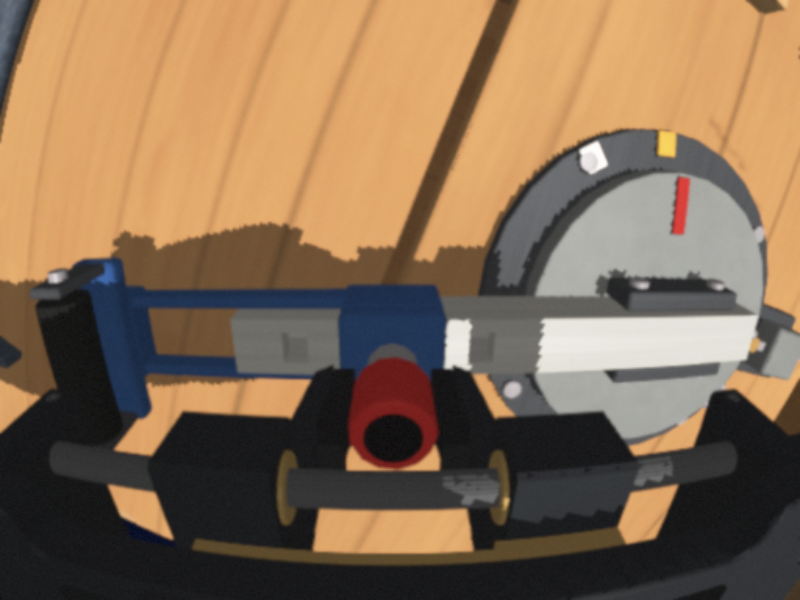

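View pics/t13.png

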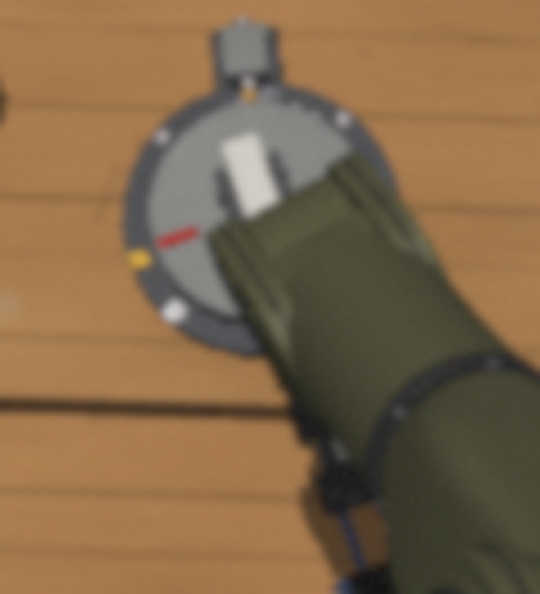

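```bash
python3 - <<'E'
from h import *
s=st()
d=s['tool_pos'][:2]-[.7877,.0511];print(np.hypot(*d),np.degrees(np.arctan2(*d[::-1]))%360)
r.finish_job();st()
E
```

```text
t 14.95 pos [ 0.6491 -0.0044  0.0928] yaw 21.1 z [ 0.009  -0.0052 -0.9999] F [-1.3342  0.2541  3.3042] M [0.0904 0.1703 0.0951] op 0.306
0.14926065810599787 201.82616363800045
the job is handed in; nothing more can be done
the job is handed in; nothing more can be done
```

I swung the arm to the yellow-mark click stop and drew the pin up about 17 mm. I then slid the blue section out one hole, lowered the pin home, and handed in still gripping the knob. The clock read about 15 s, and the interface gave no verdict.

Last checks before handing in:
- **Turntable:** the knob direction from my refined pivot was 201.8°, against 202.4° for the stop, so about 0.59 rad.
- **Section:** the knob was 149 mm from the pivot, against 150 mm nominal. The gripper had moved about 39.7 mm along the arm when I began lowering the pin.
- **Pin:** the tool was at 92.8 mm, its height from before the lift. It stayed there when pressed down, the upward load from the spring was gone, and the knob looked the same over the saddle.
- **Grip:** the set grip was 40 N and the fingers were stopped on the knob at 0.306 open. I did not measure the contact force itself.
- **Bystanders:** the path stayed clear of them, but I did not look at each one again at the end.

One disagreement: before the final nudge of the arm, the wrist picture put the pointer about 1.5–2° past the mark. After the nudge, the top picture put it 1–2.5° short. Both are inside the 0.06 rad (3.4°) tolerance, and the refined pivot gave a value close to the stop.

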